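# Square up a row of cups on a ware board with a straightedge

### The job

Take the wooden straightedge by its handle, carry it onto the ware board in front of the ragged row of cups and, with its long edge, slide all four cups back until the whole row meets the fence, pressing it lightly there for a moment so that the cups stand in one straight line between edge and fence. The cups are fragile: press gently, do not touch them with the gripper or tip them, and leave everything else where it is. Leave the straightedge standing on its foot against the row and let go of it.

Things in the scene. Friction and masses are not known exactly. Their poses are not given: they have to be found in the camera images.
- board: Fixed plywood ware board lying on the table, 310 (x) by 500 (y) by 20 mm thick; origin at the centre of its underside, so its top is 20 mm above the origin. Its place and yaw vary.
- fence: Fence across the far part of the board: two fixed end brackets (at y = +-207 mm) carry a rigid slat 394 mm long (y), 16 mm thick, 24 mm high. Origin: on the board's top, midway between them, where the slat's near face is at mid setting; -x looks to the robot. The slat is parallel to y but clamped anywhere up to 10 mm either way along x, which is not measured: feel for it.
- cup1_mid (a point): Plain straight terracotta cup, no handle, 60 mm outer diameter, 65 mm tall, about 0.15 kg, loose on the board. Point: its centre, half-way up. First (+y end) of a ragged row of four alike, about 78 mm apart along the fence, 20 to 80 mm short of the slat. Fragile: over 10 N from straightedge or slat chips it. Sliding it takes 0.5 to 2 N; a press of 4 to 20 N of the row on the slat is right.
- cup2_mid (a point): Cup just like cup1, number 2 of the row counted from +y; the point is its centre, half-way up. Equally fragile. Mass and friction vary.
- cup3_mid (a point): Cup just like cup1, number 3 of the row counted from +y; the point is its centre, half-way up. Equally fragile. Mass and friction vary.
- cup4_mid (a point): Cup just like cup1, number 4 of the row counted from +y; the point is its centre, half-way up. Equally fragile. Mass and friction vary.
- edge_grip (a point): Handle of the straightedge (edge): an upright wooden block on its foot, 24 mm (its x, the way to grip it) by 40 mm (its y), its top 85 mm above the underside. The point is on the handle's axis, 60 mm above the underside. The blade's working face is 85 mm from this axis along +x, and the blade's top is 34 mm above the underside. +z is up.
- edge_face (a point): Point at the middle of the lower rim of the straightedge's working face (85 mm along its +x from the handle's axis, at underside height); same axes as edge_grip.
- edge: Wooden straightedge, 0.28 kg, standing on its flat foot on the table to the right of the board: an upright blade 320 mm long (its y), 34 mm high, 10 mm thick; behind it a foot plate (8 mm thick, 100 mm wide, reaching 30 mm behind the handle's axis) with the handle. Origin under the handle's axis, on the underside; +x towards the working face.
- cup1: cup1: origin at the centre of its underside.
- cup2: cup2: origin at the centre of its underside.
- cup3: cup3: origin at the centre of its underside.
- cup4: cup4: origin at the centre of its underside.
- jar: small amber glass jar, 44 mm across, 70 mm tall, on the board beyond one end of the row (about 210 mm from the fence's middle along y; it or the bottle). Leave alone. Origin at its foot.
- flask: small white bottle, 40 mm across, 100 mm tall, on the board beyond the other end of the row. Leave alone. Origin at its foot.
- bowl: Terracotta bowl on the table, 160 mm across, 85 mm high. Leave alone.
- brush: Brush lying on the table. Leave alone.
- stick: Round wooden modelling stick, 150 mm long, 12 mm thick, lying on the table. Leave alone.
- scraper: Flat steel scraper 100 by 55 by 5 mm lying on the table. Leave alone.
Not all that is in view belongs to the job. What is shaped like the cup3 but blue or purple is not meant.

How it is judged (in metres and radians):
On the way, in this order (a step that is already met when the one before it is completed fails the run):
1. the straightedge is carried over to the board, upright in front of the row and roughly along the fence (height (world z) of edge_face above 0.012 m and angle between edge_face's own z axis and vertical below 0.15 rad and angle between the x axis of edge and the x axis of fence, either way round below 0.2 rad and x of edge_face in the frame of fence between -0.22 and -0.08 m), for 0.1 s.
2. the row is pressed on the fence through the straightedge with at least 4 N in all, the straightedge along the fence and all four cups standing along its edge (x of cup1_mid in the frame of edge_face between 0.026 and 0.0335 m and x of cup2_mid in the frame of edge_face between 0.026 and 0.0335 m and x of cup3_mid in the frame of edge_face between 0.026 and 0.0335 m and x of cup4_mid in the frame of edge_face between 0.026 and 0.0335 m and angle between the x axis of edge and the x axis of fence, either way round below 0.02 rad and contact force between fence and anything else above 4 N), for 0.2 s.
At the end, for the whole second after the job is handed in: All four cups stand upright and at rest at the fence in one straight line along the straightedge, none more than 4 mm from its face; the straightedge stands on its foot on the board, parallel to the fence within 0.03 rad, released and at rest (x of cup1_mid in the frame of edge_face between 0.026 and 0.034 m and x of cup2_mid in the frame of edge_face between 0.026 and 0.034 m and x of cup3_mid in the frame of edge_face between 0.026 and 0.034 m and x of cup4_mid in the frame of edge_face between 0.026 and 0.034 m and x of each of cup1_mid, cup2_mid, cup3_mid, cup4_mid in the frame of fence above -0.045 m and angle between each of cup1_mid, cup2_mid, cup3_mid, cup4_mid, edge_face's own z axis and vertical below 0.08 rad and angle between the x axis of edge and the x axis of fence, either way round below 0.03 rad and linear speed of each of edge, cup1, cup2, cup3, cup4 below 0.01 m/s and height (world z) of edge_face below 0.025 m); the robot touches nothing.
It fails at once if a cup is chipped: more than 10 N between it and the straightedge or the fence (contact force between any of edge, fence and cup1 above 10 N or contact force between any of edge, fence and cup2 above 10 N or contact force between any of edge, fence and cup3 above 10 N or contact force between any of edge, fence and cup4 above 10 N).
It fails at once if the row is pressed on the fence with more than 20 N in all (contact force between fence and anything else above 20 N).
It fails at once if the gripper or arm touches a cup (contact force between any of the fingers, the arm and cup1 above 0.5 N or contact force between any of the fingers, the arm and cup2 above 0.5 N or contact force between any of the fingers, the arm and cup3 above 0.5 N or contact force between any of the fingers, the arm and cup4 above 0.5 N).
It fails at once if a cup is tipped (angle between any of cup1, cup2, cup3, cup4's own z axis and vertical above 0.35 rad).
It fails at once if a bystander is disturbed (moved by more than 12 mm) (distance of any of jar, flask, bowl, brush, stick, scraper from where it was at the start of the episode above 0.012 m).
It also fails if it takes over 72 s, if anything falls off the work surface, if the arm or the gripper's body presses on something with over 40 N, if the wrist force passes 120 N, or if a joint passes its speed limit or range.

### The arm

A 7-joint arm with a two-finger parallel gripper is mounted at the origin on the work surface. World frame = base frame: x ahead of the robot, y to its left, z up, the work surface at z = 0. Lengths are in mm, angles in rad, forces in N, time in s.
With the tool pointing down it reaches from about 400 to 925 mm from the base axis. Payload 4.1 kg.
Tool frame: the origin (TCP) lies on the centre line of the jaws, within the pads' length; the fingertips stand 25 mm ahead of it and the grasp point (between the pads) lies 6 mm ahead of it; z points along the fingers, x is the direction in which the jaws open and shut, and the axes are right-handed (so a half turn about z gives the same grasp; the last joint's range is limited). The gripper opens to 85 mm and grips with 20 to 120 N. Pads are 22 mm wide; open, the fingers measure 114 mm over their backs; the gripper's body (76 mm by 85 mm) begins 54 mm behind the grasp point. The pads swing forward as they close: fully open they stand 13 mm farther back than shut.
Start: joints at [1.177, 0.398, 0.045, 1.537, -0.019, 1.207, -0.051], TCP at [188.893, -621.983, 233.947] pointing down, gripper open.
Joint ranges: [-2.82, 2.82], [-0.49, 2.23], [-1.37, 1.46], [0, 2.46], [-1.36, 4.5], [0.23, 2], [-2.94, 2.94]. Speed limits (rad/s): [2.57, 2.57, 3.14, 3.14, 3.14, 3.14, 3.14].

### API

Orientations are given as a unit quaternion [w, x, y, z].
In Python, from workcell import readout, imaging, arm, spotter gives the robot as it stands.
- The arm moves only by the shell command python3 -m pendant 'ROWS' [FORCE]. ROWS is JSON, a list of rows, each a list of 3 entries, a list of its own where there are three numbers: the closure in counts, from 0 (fully open) to 255 (shut), then the shift along the tool's x, y, z in m, then the turn, a rotation vector about the tool's x, y, z in rad. A call has 1 to 20 rows; each row shifts and turns the commanded pose from where the row before left it, along the tool's axes as they then stand; what a row does not reach is not made up. A row lasts 1/10 s, in which the tool goes at most 50 mm and 8.59 degrees, less where a joint would pass 70% of its speed; a pose out of reach is approached as far as the arm can. A call is refused whole if a number of a shift passes 0.05 or a number of a turn 0.15, either way. A call with a gripper value outside its range is refused whole. The fingers move at their own pace and stop on an object; FORCE is the grip in N (left out, the last holds). Time passes only in rows, so rows that do not move let the fingers close. It gives the time, the measured TCP pose, the force and the opening at its end, in the units of the state.
- readout.sense(): the state, without advancing time (a new reading comes with each control period).
- imaging.capture(name): name is "scene" or "top"; returns a dict with "image" (420x560x3 uint8, blue, green, red), "camera_matrix" (3x3 intrinsics, pixels), "rvec" (rotation vector, rad) and "tvec" (3), from world to camera coordinates, as OpenCV has them. Camera axes: x right, y down, z forward; pixel columns grow to the right and rows downward; lengths in mm; the calibration is good to about 2 mm. A picture is of the moment at which its call begins. There is no depth.
- arm.hand_in(): hands the job in, once; it reports no verdict.
Trained networks look in a picture, given as the dict that the camera call returned (one of the last four; its "shot" number tells which), for a name from the list of things; names that differ only in an ending like _2 or _b are one class to them, and where a whole thing is asked for, a point or a joint stands for the part that bears it (a point fixed in the world has none). Each returns a list of dicts, best first, with "score" (0 to 1); they miss things now and then, are a little off and sometimes report something else, mostly with a low value. They report only what shows in the picture. A call takes as long as a camera call. They do not tell look-alikes from the thing itself.
- spotter.spot_in(picture, label): "box" ([left, top, right, bottom] in pixels, round what is visible of it).
- spotter.pinpoint(picture, label): "centre" ([column, row] in pixels: a listed point, or the origin of a listed thing).
The state is a dict: "t": time; "q": joint angles; "dq": joint speeds; "effort": joint torques, N m; "position": TCP position; "tool_rot": TCP orientation; "force": force on the tool from outside, world axes, zero at the start; "ft_torque": the same for the moment, N m; "opening": finger opening in mm.
Only numpy, scipy, OpenCV 4.12 (cv2) and the standard library are available. Lean on these libraries where they do the work, as an engineer would, in place of code of your own. Each camera call takes 0.05 s, during which the arm holds its last target.

## Working session

There is one attempt and no reset: what is moved stays moved. The work goes in short steps, Python scripts to look and compute and a shell command to move; the robot and the scene stay as the last step left them, time stands still between calls to the robot, and variables do not carry over. Pictures are saved under pics/ and viewed, and the job is handed in when it is done.

```bash
mkdir -p pics; python3 - <<'E'
from workcell import readout, imaging, arm, spotter
import cv2
print(readout.sense())
for n in ["scene","top"]:
    p=imaging.capture(n); cv2.imwrite(f"pics/{n}0.png",p["image"])
    print(n,p["camera_matrix"],p["rvec"],p["tvec"])
    for l in ["board","fence","cup1_mid","edge_grip","edge_face","edge","cup1","jar","flask","bowl"]:
        for r in spotter.pinpoint(p,l)[:6]: print(n,l,r)
E
```

```text
{'t': 0.0, 'q': array([ 1.1770157 ,  0.39918822,  0.04506658,  1.53789473, -0.01870612,
        1.20688927, -0.05069876]), 'dq': array([ 0.0005    , -0.00186544,  0.0008955 , -0.00107933,  0.00023819,
       -0.00112386, -0.00228371]), 'effort': array([ 1.02125932e-04, -4.75125432e+01,  1.36471197e+00, -2.54223043e+01,
        1.16239963e-02,  9.50083922e-03, -1.17830533e-05]), 'position': array([ 188.66381311, -621.35560481,  232.86000335]), 'tool_rot': array([-5.24286828e-04,  8.03307522e-01, -5.95563654e-01, -8.26567654e-04]), 'force': array([-0.14877097, -0.96483216, -0.14934955]), 'ft_torque': array([-0.01128288, -0.03610398,  0.01231627]), 'opening': 85.05723896840254}
scene [[539.31082057   0.         276.18493601]
 [  0.         539.31082057 205.41773449]
 [  0.           0.           1.        ]] [ 1.36437215  2.39043079 -0.70882096] [ 226.67688226 -353.31414085 1726.67402733]
scene board {'centre': [285.6, 249.0], 'score': 0.9}
scene fence {'centre': [260.1, 280.6], 'score': 0.9}
scene cup1_mid {'centre': [315.2, 273.7], 'score': 0.8}
scene edge_grip {'centre': [160.7, 150.
[... 1373 characters left out ...]
{'centre': [131.4, 251.4], 'score': 0.59}
top edge {'centre': [246.3, 178.4], 'score': 0.53}
top cup1 {'centre': [221.2, 180.8], 'score': 0.92}
top cup1 {'centre': [271.3, 180.6], 'score': 0.89}
top cup1 {'centre': [298.8, 178.4], 'score': 0.88}
top cup1 {'centre': [245.8, 182.6], 'score': 0.74}
top cup1 {'centre': [268.2, 131.5], 'score': 0.67}
top cup1 {'centre': [238.9, 128.2], 'score': 0.57}
top jar {'centre': [328.5, 201.2], 'score': 0.67}
top jar {'centre': [272.1, 179.5], 'score': 0.65}
top jar {'centre': [271.9, 180.2], 'score': 0.54}
top jar {'centre': [217.7, 182.0], 'score': 0.44}
top flask {'centre': [191.1, 192.9], 'score': 0.78}
top bowl {'centre': [133.7, 255.7], 'score': 0.6}
```

```bash
python3 - <<'E'
import cv2
a=cv2.imread("pics/scene0.png");b=cv2.imread("pics/top0.png")
cv2.imwrite("pics/top0c.png",cv2.resize(b[80:320,100:460],None,fx=2.2,fy=2.2,interpolation=cv2.INTER_CUBIC))
cv2.imwrite("pics/scene0c.png",cv2.resize(a[80:350,100:480],None,fx=2.1,fy=2.1,interpolation=cv2.INTER_CUBIC))
E
```

```text
(no output)
```

View pics/top0c.png

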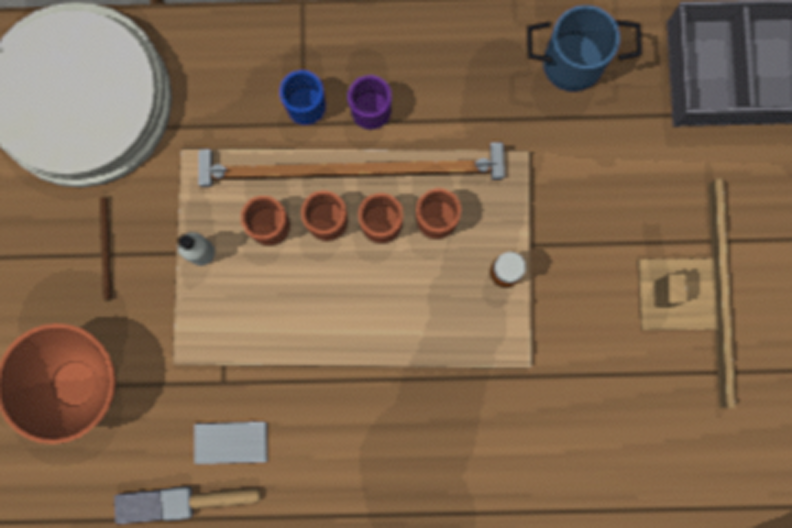

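View pics/scene0c.png

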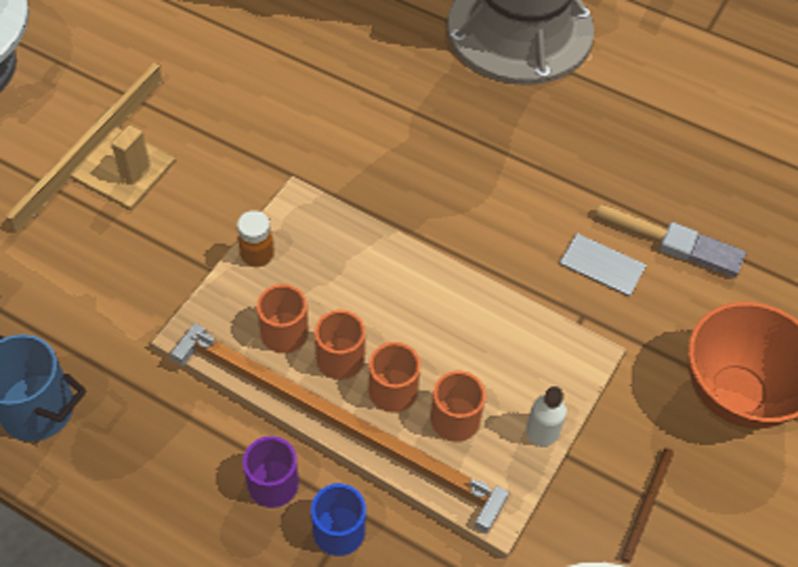

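The red-brown cups stand at crop pixels (265,220), (324,215), (381,217) and (438,212) in the top view. The blue and purple look-alikes are behind the fence at (303,97) and (370,102), so they aren't meant. The straightedge lies to the right, with its blade at (725,290) and handle at (683,287), and its working face points right (−y).

```bash
cat > h.py <<'E'
import numpy as np, cv2
def cam(p):
    R=cv2.Rodrigues(np.array(p["rvec"],float))[0]; return np.array(p["camera_matrix"]),R,np.array(p["tvec"],float).ravel()
def ray(p,uv):
    K,R,t=cam(p); d=R.T@np.linalg.solve(K,np.array([uv[0],uv[1],1.])); return -R.T@t,d
def onz(p,uv,z):
    c,d=ray(p,uv); return c+d*(z-c[2])/d[2]
def proj(p,X):
    K,R,t=cam(p); x=K@(R@np.array(X,float)+t); return x[:2]/x[2]
def tri(ps,uvs):
    A=np.zeros((3,3));b=np.zeros(3)
    for p,uv in zip(ps,uvs):
        c,d=ray(p,uv);d/=np.linalg.norm(d);M=np.eye(3)-np.outer(d,d);A+=M;b+=M@c
    return np.linalg.solve(A,b)
E
python3 - <<'E'
from h import *
from workcell import imaging
np.set_printoptions(precision=1,suppress=True)
T=imaging.capture("top");S=imaging.capture("scene")
t=lambda x,y:(x/2.2-.25+100,y/2.2-.25+80)
s=lambda x,y:(x/2.1-.25+100,y/2.1-.25+80)
for n,P,z in [("board TL",(180,150),20),("TR",(530,152),20),("BR",(533,366),20),("BL",(175,363),20),
 ("blade far top",(720,180),34),("blade near top",(730,405),34),("handletop",(684,283),85),("foot farback",(640,258),8),("foot nearback",(641,329),8),
 ("slat left",(228,170),44),("slat right",(475,167),44),
 ("jar top",(510,267),90),("flask top",(186,241),120),
 ("c1",(265,218),85),("c2",(324,213),85),("c3",(381,216),85),("c4",(438,211),85)]:
    print(n,onz(T,t(*P),z))
print('scene')
for n,P,z in [("board right-near",(293,178),20),("right-far",(152,346),20),("left-far",(507,556),20),("left-near",(626,350),20),
 ("blade near top",(156,67),34),("blade far top",(8,218),34),("handletop",(130,135),85),("foot nearback",(175,158),8),("foot corner",(131,207),8),
 ("c4",(282,303),85),("c3",(341,330),85),("c2",(394,362),85),("c1",(459,391),85),
 ("jartop",(254,222),90),("flask top",(554,393),120)]:
    print(n,onz(S,s(*P),z))
E
```

```text
board TL [745.4 352.3  20. ]
TR [ 730.9 -149.9   20. ]
BR [ 426.  -142.7   20. ]
BL [440.1 356.7  20. ]
blade far top [ 680.7 -412.7   34. ]
blade near top [ 367.4 -406.9   34. ]
handletop [ 530.4 -338.2   85. ]
foot farback [ 576.2 -301.9    8. ]
foot nearback [ 475.2 -298.1    8. ]
slat left [708.4 278.3  44. ]
slat right [704.7 -68.7  44. ]
jar top [ 556.1 -107.3   90. ]
flask top [595.4 318.2 120. ]
c1 [630.6 220.   85. ]
c2 [635.7 140.2  85. ]
c3 [629.9  63.3  85. ]
c4 [635.  -13.7  85. ]
scene
board right-near [ 426.7 -135.5   20. ]
right-far [ 736. -144.   20.]
left-far [750.7 351.2  20. ]
left-near [441.7 361.3  20. ]
blade near top [ 366.6 -406.6   34. ]
blade far top [ 682.5 -412.8   34. ]
handletop [ 517.9 -328.8   85. ]
foot nearback [ 473.6 -300.2    8. ]
foot corner [ 572.7 -301.4    8. ]
c4 [633.8 -15.9  85. ]
c3 [629.6  64.   85. ]
c2 [634.8 138.9  85. ]
c1 [629.5 221.2  85. ]
jartop [ 554.5 -108.2   90. ]
flask top [595.1 318.9 120. ]
```

```bash
python3 -m pendant '[[0,[-0.012,-0.027,0],[0,0,0]],[0,[-0.012,-0.027,0],[0,0,0]],[0,[-0.012,-0.027,0],[0,0,0]],[0,[-0.012,-0.027,0],[0,0,0]],[0,[-0.012,-0.027,0],[0,0,0]],[0,[-0.012,-0.027,0],[0,0,0]],[0,[-0.012,-0.027,0],[0,0,0]],[0,[-0.012,-0.027,0],[0,0,0]],[0,[-0.012,-0.027,0],[0,0,0]],[0,[-0.012,-0.027,0],[0,0,0]],[0,[-0.012,-0.027,0],[0,0,0]],[0,[-0.012,-0.027,0],[0,0,0]],[0,[-0.012,-0.027,0],[0,0,0]],[0,[-0.012,-0.027,0],[0,0,0]],[0,[-0.012,-0.027,0],[0,0,0]],[0,[0,0,0.02],[0,0,0.1]],[0,[0,0,0.02],[0,0,0.1]],[0,[0,0,0.02],[0,0,0.114]],[0,[0,0,0],[0,0,0]],[0,[0,0,0],[0,0,0]]]' 80
python3 - <<'E'
from h import *
from workcell import imaging,readout
np.set_printoptions(precision=4,suppress=True)
from scipy.spatial.transform import Rotation as R
s=readout.sense();w,x,y,z=s["tool_rot"];print(s["position"],R.from_quat([x,y,z,w]).as_matrix())
for n in ["top","scene"]:
    p=imaging.capture(n);cv2.imwrite(f"pics/{n}1.png",p["image"])
T=cv2.imread("pics/top1.png");cv2.imwrite("pics/top1c.png",cv2.resize(T[120:300,340:560],None,fx=3,fy=3))
E
```

```text
t: 3.2
position: [524.2, -332.1, 174.2]
tool_rot: [-0.0, -0.701, 0.713, 0.0]
force: [-0.6, -1.0, 0.7]
opening: 85.2
[ 524.2057 -332.084   174.1584] [[-0.0168 -0.9999 -0.0001]
 [-0.9999  0.0168 -0.0001]
 [ 0.0001  0.0001 -1.    ]]
```

View pics/top1c.png

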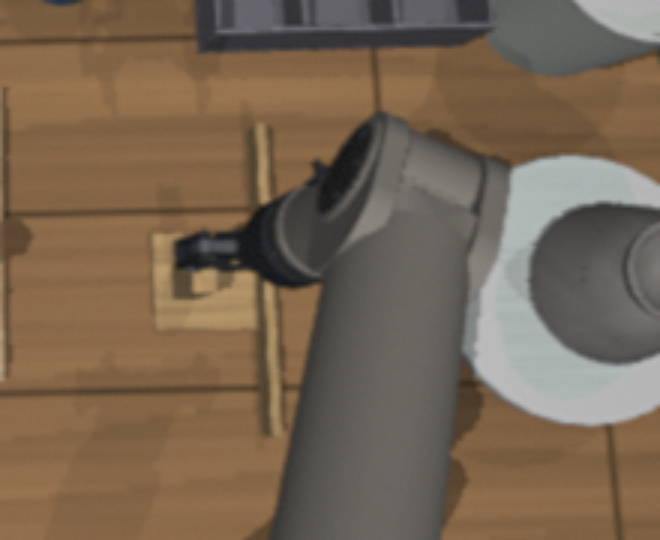

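View pics/scene1.png

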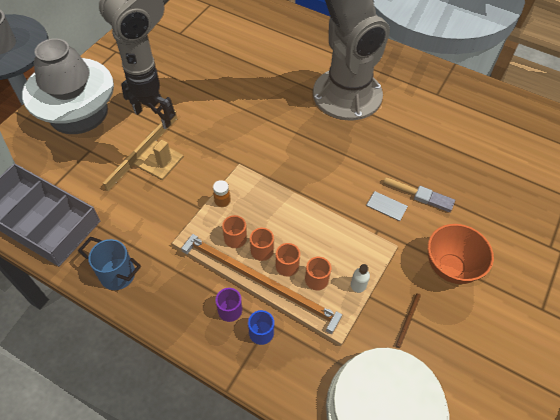

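```bash
python3 - <<'E'
from h import *
from workcell import imaging
for n in ["top","scene"]:
    p=imaging.capture(n);K,R,t=cam(p);print(n,-R.T@t)
    c=(lambda u:(u-[340,120])*3) if n=="top" else (lambda u:u)
    for X in [(524,-332,149),(524,-332-30,155),(524,-332+30,155),(525,-330,85),(525+20,-330-12,85),(525-20,-330-12,85),(525+20,-330+12,85),(525-20,-330+12,85)]: print(X,c(proj(p,X)).round(1))
E
python3 - <<'E'
import cv2
T=cv2.imread("pics/scene1.png");cv2.imwrite("pics/scene1c.png",cv2.resize(T[60:200,90:260],None,fx=4,fy=4))
E
```

```text
top [ 394.55122388   34.10684876 1287.54174653]
(524, -332, 149) [226.7 264. ]
(524, -362, 155) [261.5 262.5]
(524, -302, 155) [196.  263.9]
(525, -330, 85) [203.8 270.8]
(545, -342, 85) [215.  250.2]
(505, -342, 85) [217.4 291. ]
(545, -318, 85) [190.3 250.8]
(505, -318, 85) [192.6 291.5]
scene [1199.95661645  419.25343732 1241.75165056]
(524, -332, 149) [155.4 129.6]
(524, -362, 155) [146.  123.7]
(524, -302, 155) [164.1 132.5]
(525, -330, 85) [159.7 145.6]
(545, -342, 85) [151.8 148.6]
(505, -342, 85) [160.6 139.1]
(545, -318, 85) [158.8 152.1]
(505, -318, 85) [167.6 142.5]
```

View pics/scene1c.png

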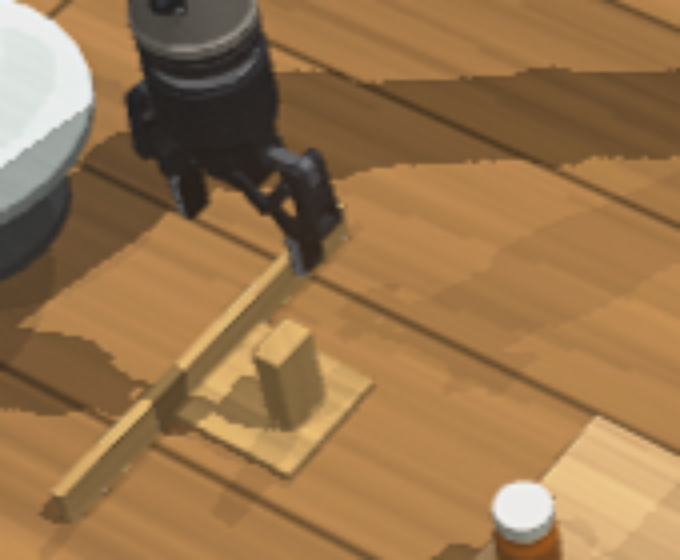

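```bash
python3 -m pendant '[[0,[-0.003,-0.001,0.027],[0,0,0]],[0,[0,0,0.027],[0,0,0]],[0,[0,0,0.027],[0,0,0]],[0,[0,0,0.027],[0,0,0]],[0,[0,0,0],[0,0,0]],[0,[0,0,0],[0,0,0]],[0,[0,0,0],[0,0,0]]]' 80
python3 - <<'E'
from workcell import imaging,readout
import cv2
for n in ["scene"]:
    p=imaging.capture(n);cv2.imwrite(f"pics/{n}2c.png",cv2.resize(p["image"][60:200,90:260],None,fx=4,fy=4))
E
```

```text
t: 4.1
position: [526.6, -329.9, 68.0]
tool_rot: [0.001, -0.7, 0.714, -0.002]
force: [0.6, 0.3, 0.4]
opening: 85.6
```

View pics/scene2c.png

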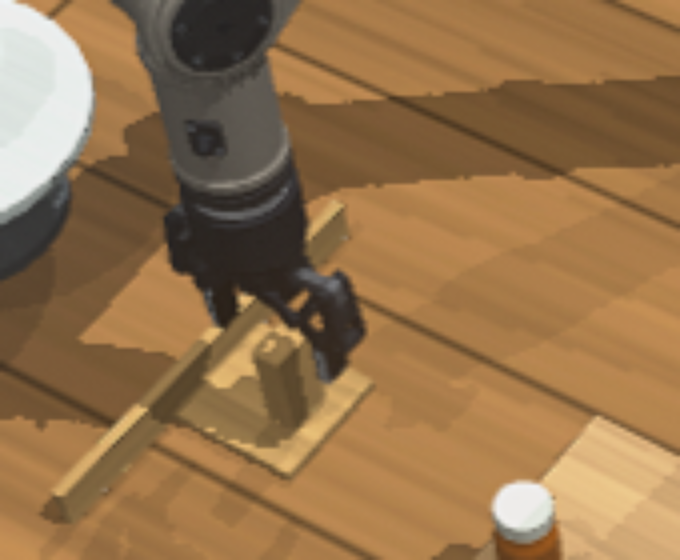

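```bash
python3 - <<'E'
from h import *
from workcell import imaging
p=imaging.capture("scene")
c=lambda u:((u-[90,60])*4).round(0)
for X in [(527,-330+42,47),(527-11,-330+55,47),(527+11,-330+55,47),(525,-330,85),(525+20,-330+12,8),(525-20,-330+12,8),(575,-300,8),(475,-300,8),(525+20,-330+12,85),(525-20,-330+12,85),(525-20,-330-12,85),(525+20,-342,85)]: print(X,c(proj(p,X)))
t=imaging.capture("top")
cv2.imwrite("pics/top2c.png",cv2.resize(t["image"][150:270,360:480],None,fx=5,fy=5))
E
```

```text
(527, -288, 47) [334. 403.]
(516, -275, 47) [359. 400.]
(538, -275, 47) [340. 421.]
(525, -330, 85) [279. 342.]
(545, -318, 8) [293. 437.]
(505, -318, 8) [327. 399.]
(575, -300, 8) [288. 476.]
(475, -300, 8) [371. 381.]
(545, -318, 85) [275. 369.]
(505, -318, 85) [310. 330.]
(505, -342, 85) [283. 316.]
(545, -342, 85) [247. 355.]
```

View pics/top2c.png

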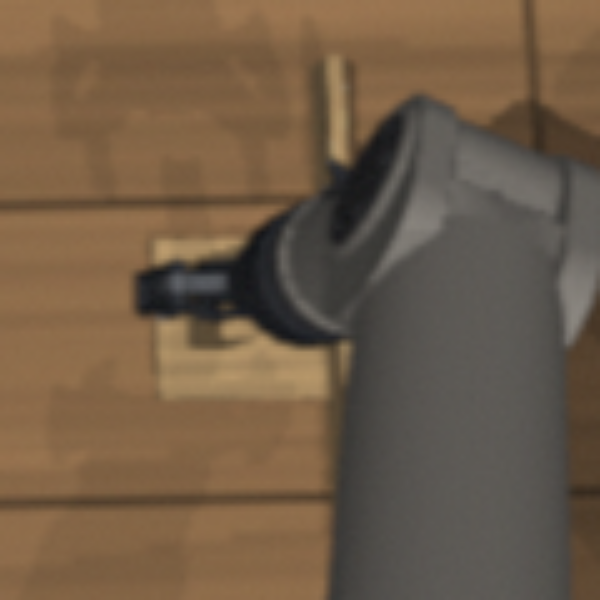

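```bash
python3 - <<'E'
from h import *
from workcell import imaging
p=imaging.capture("top")
for uv,z in [((360+185/5,150+290/5),90),((360+185/5,150+290/5),110),((360+155/5,150+398/5),8),((360+155/5,150+238/5),8),((360+235/5,150+345/5),85)]: print(uv,onz(p,uv,z))
c=lambda u:((u-[360,150])*5).round(0)
for X in [(545,-318,85),(505,-318,85),(505,-342,85),(545,-342,85)]: print(X,c(proj(p,X)))
E
```

```text
(397.0, 208.0) [ 531.80766498 -297.10036265   90.        ]
(397.0, 208.0) [ 529.51536174 -291.56891104  110.        ]
(391.0, 229.6) [ 474.26995687 -297.68010033    8.        ]
(391.0, 197.6) [ 574.31658565 -302.84298236    8.        ]
(407.0, 219.0) [ 499.46312103 -325.82646771   85.        ]
(545, -318, 85) [217. 268.]
(505, -318, 85) [221. 336.]
(505, -342, 85) [262. 335.]
(545, -342, 85) [258. 267.]
```

```bash
python3 -m pendant '[[0,[0,0.003,0.001],[0,0,0]],[120,[0,0,0],[0,0,0]],[255,[0,0,0],[0,0,0]],[255,[0,0,0],[0,0,0]],[255,[0,0,0],[0,0,0]],[255,[0,0,0],[0,0,0]],[255,[0,0,0],[0,0,0]],[255,[0,0,0],[0,0,0]],[255,[0,0,0],[0,0,0]],[255,[0,0,0],[0,0,0]],[255,[0,0,-0.01],[0,0,0]],[255,[0,0,-0.02],[0,0,0]],[255,[0,0,-0.02],[0,0,0]],[255,[0,0,-0.02],[0,0,0]],[255,[0,0,-0.02],[0,0,0]],[255,[0,0,-0.02],[0,0,0]],[255,[0,0,-0.02],[0,0,0]],[255,[0,0,0],[0,0,0]],[255,[0,0,0],[0,0,0]],[255,[0,0,0],[0,0,0]]]' 80
python3 - <<'E'
from workcell import imaging,readout
import cv2
for n in ["scene"]:
    p=imaging.capture(n);cv2.imwrite(f"pics/{n}3c.png",cv2.resize(p["image"][30:200,70:260],None,fx=4,fy=4)[:600])
E
```

```text
t: 6.3
position: [521.0, -328.3, 193.1]
tool_rot: [-0.0, -0.7, 0.714, 0.002]
force: [-0.4, -0.3, -2.9]
opening: 22.4
```

View pics/scene3c.png

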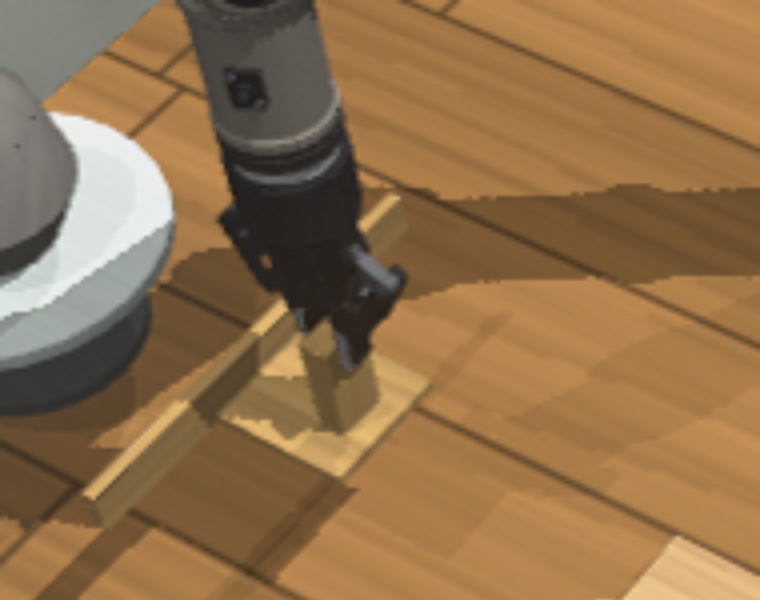

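```bash
python3 -m pendant '[[255,[-0.015,0,-0.02],[0,0,0]],[255,[-0.03,0,0],[0,0,0]],[255,[-0.03,0,0],[0,0,0]],[255,[-0.03,0,0],[0,0,0]],[255,[-0.03,0,0],[0,0,0]],[255,[-0.03,0,0],[0,0,0]],[255,[-0.03,0,0],[0,0,0]],[255,[-0.03,0,0],[0,0,0]],[255,[-0.03,0,0],[0,0,0]],[255,[-0.03,0,0],[0,0,0]],[255,[-0.015,0,0],[0,0,0]],[255,[0,0,0],[0,0,0]]]'
python3 -m pendant '[[255,[0,0,0],[0,0,-0.08]],[255,[0,0,0],[0,0,-0.13]],[255,[0,0,0],[0,0,-0.13]],[255,[0,0,0],[0,0,-0.13]],[255,[0,0,0],[0,0,-0.13]],[255,[0,0,0],[0,0,-0.13]],[255,[0,0,0],[0,0,-0.13]],[255,[0,0,0],[0,0,-0.13]],[255,[0,0,0],[0,0,-0.13]],[255,[0,0,0],[0,0,-0.13]],[255,[0,0,0],[0,0,-0.13]],[255,[0,0,0],[0,0,-0.13]],[255,[0,0,0],[0,0,-0.053]],[255,[0,0,0],[0,0,0]],[255,[0,0,0],[0,0,0]]]'
python3 - <<'E'
from workcell import imaging,readout
import cv2
for n in ["top"]:
    p=imaging.capture(n);cv2.imwrite(f"pics/{n}4.png",p["image"])
E
```

```text
t: 7.55
position: [527.4, -25.7, 214.0]
tool_rot: [-0.0, -0.702, 0.712, 0.001]
force: [-0.2, -0.3, -3.8]
opening: 22.7
t: 9.05
position: [527.5, -30.5, 214.4]
tool_rot: [0.0, 1.0, -0.015, -0.001]
force: [-1.1, 0.1, -2.4]
opening: 22.7
```

View pics/top4.png

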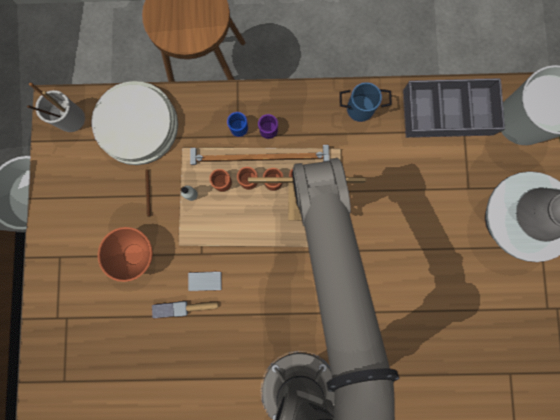

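```bash
python3 -m pendant '[[255,[-0.009,0,0],[0,0,0]],[255,[-0.009,-0.022,0],[0,0,0]],[255,[-0.009,-0.022,0],[0,0,0]],[255,[-0.009,-0.022,0],[0,0,0]],[255,[0,-0.022,0],[0,0,0]],[255,[0,-0.022,0],[0,0,0]],[255,[0,-0.022,0],[0,0,0]],[255,[0,0,0],[0,0,0]],[255,[0,0,0],[0,0,0]]]'
python3 - <<'E'
from workcell import imaging,readout
import cv2
for n in ["top","scene"]:
    p=imaging.capture(n);im=p["image"];cv2.imwrite(f"pics/{n}5.png",im)
    c=im[130:260,170:360] if n=="top" else im[100:360,160:420]
    cv2.imwrite(f"pics/{n}5c.png",cv2.resize(c,None,fx=4,fy=4) if n=="top" else cv2.resize(c,(600,600)))
E
```

```text
t: 10.0
position: [494.8, 103.7, 214.8]
tool_rot: [0.001, 1.0, -0.013, -0.0]
force: [-0.4, -0.8, -2.7]
opening: 22.4
```

View pics/top5c.png

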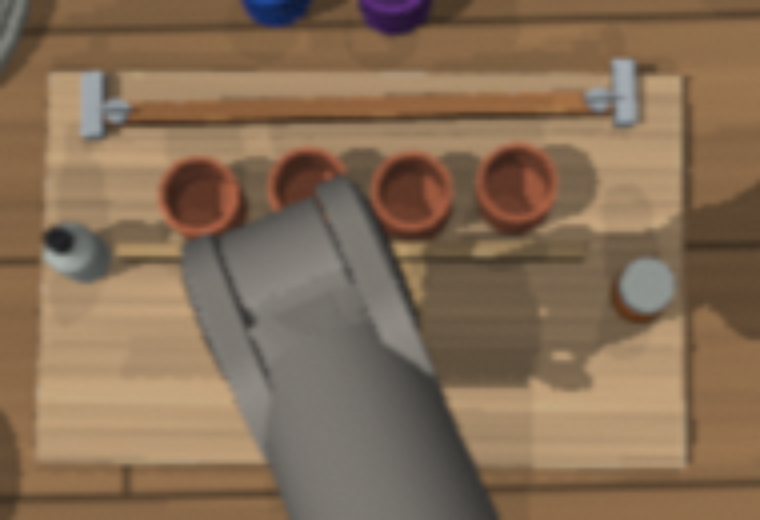

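View pics/scene5c.png

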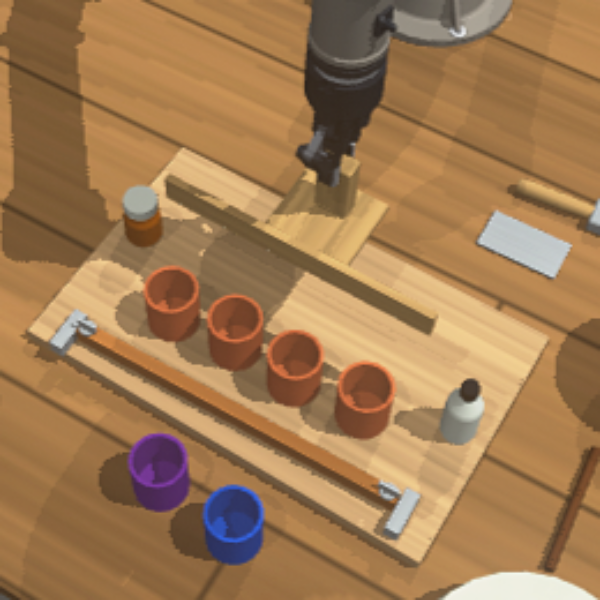

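```bash
python3 - <<'E'
from h import *
from workcell import imaging
np.set_printoptions(precision=2,suppress=True)
def edges(p,A,B,n=60,half=6,trim=.04):
    """A,B world pts of expected line; scan perpendicular for strongest gradient peaks"""
    a,b=proj(p,A),proj(p,B); d=(b-a)/np.linalg.norm(b-a); nrm=np.array([-d[1],d[0]])
    g=p["image"].astype(np.float32)
    ss=np.linspace(trim,1-trim,n); tt=np.arange(-half,half+.01,.25)
    prof=[]
    for s in ss:
        P=a+(b-a)*s+np.outer(tt,nrm)
        prof.append(cv2.remap(g,P[:,0].astype(np.float32)[None],P[:,1].astype(np.float32)[None],cv2.INTER_LINEAR)[0])
    return a,b,nrm,ss,tt,np.array(prof)
for n in ["scene","top"]:
    p=imaging.capture(n)
    # slat: approx top-near edge line 
    for nm,A,B in [("slat",(703,275,44),(693.5,-50,44)),("blade",(579,250,34+148),(570,-50,34+148)),("boardnear",(441,340,20),(427,-130,20)),("boardfar",(749,340,20),(735,-130,20))]:
        a,b,nrm,ss,tt,pr=edges(p,A,B)
        m=np.median(pr,axis=0)
        print(n,nm,a,b,"nrm",nrm); 
        print(np.c_[tt,m][::2].T.astype(int) if 0 else [(float(t),*map(int,v)) for t,v in zip(tt[::2],m[::2])])
E
```

```text
scene slat [322.51 308.18] [210.79 243.84] nrm [ 0.5  -0.87]
[(-6.0, 58, 107, 164), (-5.5, 63, 119, 183), (-5.0, 64, 120, 185), (-4.5, 63, 120, 184), (-4.0, 63, 119, 182), (-3.5, 63, 118, 180), (-3.0, 63, 118, 180), (-2.5, 63, 118, 179), (-2.0, 62, 117, 179), (-1.5, 63, 118, 179), (-1.0, 68, 122, 179), (-0.5, 82, 132, 181), (0.0, 99, 148, 193), (0.5, 116, 164, 205), (1.0, 120, 170, 211), (1.5, 121, 172, 215), (2.0, 121, 172, 214), (2.5, 120, 170, 212), (3.0, 118, 168, 209), (3.5, 117, 166, 206), (4.0, 115, 165, 204), (4.5, 115, 164, 204), (5.0, 115, 165, 206), (5.5, 116, 166, 206), (6.0, 116, 166, 207)]
scene blade [343.2  235.16] [234.42 177.9 ] nrm [ 0.47 -0.88]
[(-6.0, 54, 85, 108), (-5.5, 55, 87, 110), (-5.0, 56, 88, 110), (-4.5, 55, 87, 110), (-4.0, 55, 87, 109), (-3.5, 54, 86, 108), (-3.0, 54, 85, 108), (-2.5, 54, 85, 107), (-2.0, 54, 85, 107), (-1.5, 59, 92, 116), (-1.0, 76, 120, 151), (-0.5, 95, 151, 189), (0.0, 105, 168, 210), (0.5, 110, 174, 218), (1.0, 110, 176, 220), (1.5, 111, 178, 220), (2.0, 112, 179, 221), (2.5, 112, 174, 216), (3.0, 116, 174, 216), (3.5, 118, 175, 21
[... 3033 characters left out ...]
75, 106, 123), (4.5, 77, 106, 122), (5.0, 77, 106, 116), (5.5, 77, 106, 116), (6.0, 76, 106, 115)]
top boardfar [185.44 146.74] [334.28 147.7 ] nrm [-0.01  1.  ]
[(-6.0, 71, 104, 136), (-5.5, 71, 103, 136), (-5.0, 70, 101, 132), (-4.5, 68, 98, 129), (-4.0, 67, 98, 128), (-3.5, 67, 97, 127), (-3.0, 67, 97, 126), (-2.5, 67, 96, 126), (-2.0, 66, 96, 125), (-1.5, 65, 94, 124), (-1.0, 66, 95, 123), (-0.5, 70, 98, 127), (0.0, 80, 108, 136), (0.5, 91, 120, 147), (1.0, 104, 136, 164), (1.5, 108, 141, 169), (2.0, 110, 143, 172), (2.5, 110, 144, 172), (3.0, 110, 143, 171), (3.5, 109, 143, 171), (4.0, 108, 141, 169), (4.5, 107, 140, 168), (5.0, 106, 138, 165), (5.5, 104, 136, 160), (6.0, 99, 130, 158)]
```

```bash
cat >> h.py <<'E'
def line(p,A,B,lo,hi,z,n=80,trim=.03):
    "fit strongest blue+green gradient crossing between lo..hi px; return world endpoints-fitted yaw and x at y=103"
    a,b=proj(p,A),proj(p,B); d=(b-a)/np.linalg.norm(b-a); nrm=np.array([-d[1],d[0]])
    g=p["image"].astype(np.float32).sum(2); tt=np.arange(lo,hi+.01,.1); W=[]
    for s in np.linspace(trim,1-trim,n):
        P=a+(b-a)*s+np.outer(tt,nrm)
        v=cv2.remap(g,P[:,0].astype(np.float32)[None],P[:,1].astype(np.float32)[None],cv2.INTER_LINEAR)[0]
        gr=np.abs(np.gradient(cv2.GaussianBlur(v[None],(0,0),3)[0])); k=gr.argmax()
        if gr[k]<3 or k in(0,len(tt)-1): continue
        w=gr**2; t=(w*tt)[max(0,k-8):k+9].sum()/w[max(0,k-8):k+9].sum()
        W.append(onz(p,a+(b-a)*s+t*nrm,z)[:2])
    W=np.array(W); y,x=W[:,1]-103,W[:,0]; m=np.ones(len(x),bool)
    for _ in range(5):
        c=np.polyfit(y[m],x[m],1); r=x-np.polyval(c,y); m=np.abs(r)<max(1.2,2*np.median(abs(r)))
    return dict(yaw=round(float(-np.arctan(c[0])),4),x103=round(float(c[1]),1),n=int(m.sum()),of=len(x),rms=round(float(r[m].std()),2))
E
python3 - <<'E'
from h import *
from workcell import imaging
S=imaging.capture("scene");T=imaging.capture("top")
for zz in (44,50): print("slat S",zz,line(S,(703,275,44),(693.5,-50,44),-3,3,zz))
for zz in (182,176): print("blade S",zz,line(S,(579,250,182),(570,-50,182),-4,1.5,zz))
print("near S",line(S,(441,340,20),(427,-130,20),-.5,2.5,20))
print("far S",line(S,(749,340,20),(735,-130,20),-1,3,20))
print("near T",line(T,(441,340,20),(427,-130,20),-.5,2.5,20))
print("far T",line(T,(749,340,20),(735,-130,20),-1,3,20))
print("slat T",line(T,(703,275,44),(693.5,-50,44),-1.5,0,44), line(T,(703,275,44),(693.5,-50,44),-7,-4,44),line(T,(703,275,44),(693.5,-50,44),.7,2.5,20))
E
```

```text
slat S 44 {'yaw': -0.0034, 'x103': 698.5, 'n': 71, 'of': 80, 'rms': 0.53}
slat S 50 {'yaw': -0.0031, 'x103': 701.1, 'n': 71, 'of': 80, 'rms': 0.53}
blade S 182 {'yaw': -0.0255, 'x103': 577.4, 'n': 77, 'of': 80, 'rms': 0.29}
blade S 176 {'yaw': -0.0255, 'x103': 573.9, 'n': 77, 'of': 80, 'rms': 0.3}
near S {'yaw': -0.0339, 'x103': 431.3, 'n': 60, 'of': 64, 'rms': 0.4}
far S {'yaw': -0.0319, 'x103': 740.8, 'n': 75, 'of': 80, 'rms': 0.2}
near T {'yaw': -0.0295, 'x103': 431.5, 'n': 52, 'of': 52, 'rms': 0.45}
far T {'yaw': -0.0257, 'x103': 740.9, 'n': 67, 'of': 75, 'rms': 0.31}
slat T {'yaw': -0.0296, 'x103': 700.0, 'n': 63, 'of': 63, 'rms': 0.38} {'yaw': -0.0106, 'x103': 715.4, 'n': 66, 'of': 80, 'rms': 0.55} {'yaw': -0.0196, 'x103': 699.0, 'n': 62, 'of': 62, 'rms': 0.14}
```

```bash
python3 - <<'E'
import cv2
T=cv2.imread("pics/top5.png");S=cv2.imread("pics/scene5.png")
cv2.imwrite("pics/t5s.png",cv2.resize(T[140:185,175:350],None,fx=4.5,fy=9,interpolation=cv2.INTER_NEAREST))
cv2.imwrite("pics/s5s.png",cv2.resize(S[225:350,165:350],None,fx=4.3,fy=4.3,interpolation=cv2.INTER_CUBIC))
E
```

```text
(no output)
```

View pics/t5s.png

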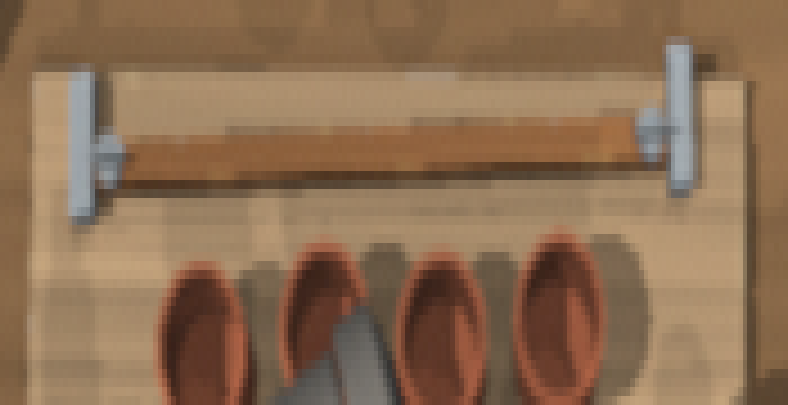

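View pics/s5s.png

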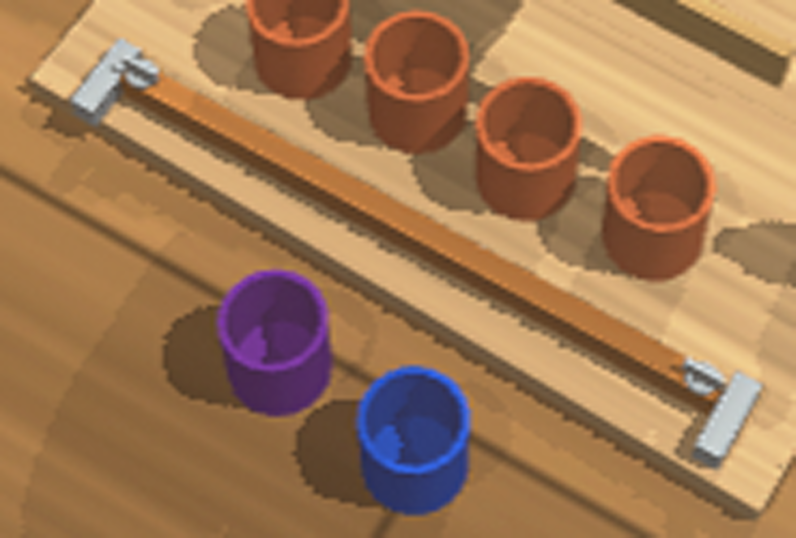

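```bash
python3 - <<'E'
from h import *
from workcell import imaging
np.set_printoptions(precision=1,suppress=True)
S=imaging.capture("scene");T=imaging.capture("top")
t=lambda x,y:(175+x/4.5-.5,140+y/9-.5); s=lambda x,y:(165+x/4.3-.4,225+y/4.3-.4)
def yaw(p,L,R,z):
    a,b=onz(p,L,z),onz(p,R,z); d=a-b; print(a,b,"yaw",round(float(-np.arctan2(d[0],d[1])),4),"len",np.hypot(*d[:2]).round(1))
print("T brackets near/far ends");yaw(T,t(82,222),t(682,195),50);yaw(T,t(82,68),t(680,40),50)
print("T slat lower/upper");yaw(T,t(125,186),t(632,168),44);yaw(T,t(125,140),t(632,117),44)
print("S slat near, far top edge");yaw(S,s(681,360),s(160,78),44);yaw(S,s(670,373),s(140,90),44)
print("S brackets: far bottom corner, near corner");yaw(S,s(713,462),s(93,120),50);yaw(S,s(755,380),s(118,40),50)
E
```

```text
T brackets near/far ends
[685.1 309.9  50. ] [685.3 -99.5  50. ] yaw 0.0003 len 409.4
[739.1 310.2  50. ] [739.4 -99.9  50. ] yaw 0.0008 len 410.1
T slat lower/upper
[698.5 281.7  44. ] [696.9 -66.3  44. ] yaw -0.0046 len 348.0
[714.7 281.7  44. ] [714.8 -66.8  44. ] yaw 0.0003 len 348.5
S slat near, far top edge
[702.7 276.1  44. ] [702.5 -71.4  44. ] yaw -0.0007 len 347.5
[712.6 274.4  44. ] [715.2 -76.9  44. ] yaw 0.0074 len 351.3
S brackets: far bottom corner, near corner
[748.  318.4  50. ] [747.9 -86.3  50. ] yaw -0.0002 len 404.8
[694.9 317.   50. ] [ 696.4 -105.1   50. ] yaw 0.0035 len 422.0
```

```bash
python3 -m pendant '[[255,[0,0,0],[0,0,-0.026]],[255,[0,0,0.02],[0,0,0]],[255,[0,0,0.025],[0,0,0]],[255,[0,0,0.025],[0,0,0]],[255,[0,0,0.025],[0,0,0]],[255,[0,0,0.02],[0,0,0]],[255,[0,0,0],[0,0,0]],[255,[0,0,0],[0,0,0]],[255,[0,0,0],[0,0,0]]]'
python3 - <<'E'
from h import *
from workcell import imaging,readout
for n in ["top","scene"]:
    p=imaging.capture(n);im=p["image"];cv2.imwrite(f"pics/{n}6.png",im)
    if n=="scene":
        cv2.imwrite("pics/scene6c.png",cv2.resize(im[120:340,160:400],None,fx=2.7,fy=2.7))
        s=readout.sense();print(s["position"],s["tool_rot"],s["force"],s["ft_torque"])
        for z in (58,62): print(line(p,(580,250,62),(580,-45,62),-4,4,z))
E
```

```text
t: 11.3
position: [496.7, 104.2, 101.2]
tool_rot: [-0.0, 1.0, -0.0, 0.001]
force: [0.2, -0.4, -2.3]
opening: 22.6
[496.56764377 104.12296603 101.20059486] [-1.50881510e-04  9.99998993e-01 -4.25480718e-04  1.34539906e-03] [-0.66736832 -0.07369809 -2.85495835] [ 0.03606301  0.14987419 -0.00815572]
{'yaw': 0.0046, 'x103': 573.1, 'n': 78, 'of': 80, 'rms': 0.31}
{'yaw': 0.0046, 'x103': 575.2, 'n': 78, 'of': 80, 'rms': 0.31}
```

View pics/scene6c.png

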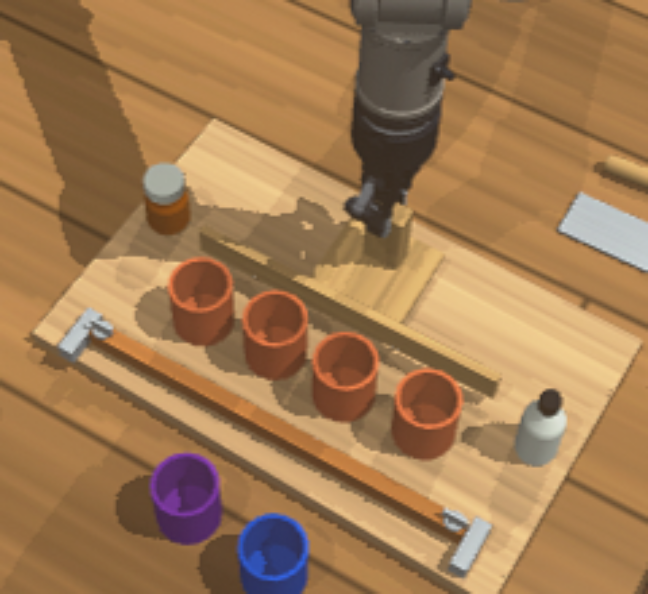

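```bash
python3 -m pendant '[[255,[0,0,0.005],[0,0,0]],[255,[0,0,0.004],[0,0,0]],[255,[0,0,0.001],[0,0,0]],[255,[0,0,0],[0,0,0]],[255,[0,0,0],[0,0,0]]]'; for i in 1 2; do python3 -m pendant '[[255,[0,0,0.001],[0,0,0]],[255,[0,0,0],[0,0,0]]]'; done
```

```text
t: 11.9
position: [495.5, 103.9, 89.8]
tool_rot: [0.0, 1.0, -0.0, -0.0]
force: [0.4, 0.6, -2.6]
opening: 22.6
t: 12.1
position: [495.5, 103.9, 88.8]
tool_rot: [0.0, 1.0, -0.0, -0.0]
force: [0.2, 1.5, -2.6]
opening: 22.3
t: 12.3
position: [495.4, 103.8, 87.8]
tool_rot: [0.0, 1.0, -0.0, -0.0]
force: [-0.7, 0.2, -3.4]
opening: 22.3
```

```bash
python3 -m pendant '[[255,[0,0,0.001],[0,0,0]],[255,[0,0,0],[0,0,0]]]'; python3 -m pendant '[[255,[0,0,0.001],[0,0,0]],[255,[0,0,0],[0,0,0]]]'
```

```text
t: 12.5
position: [495.4, 103.8, 86.8]
tool_rot: [0.0, 1.0, -0.001, -0.0]
force: [0.4, -1.1, -2.5]
opening: 22.9
t: 12.7
position: [495.4, 103.8, 85.7]
tool_rot: [0.0, 1.0, -0.0, -0.0]
force: [0.2, 0.9, -2.4]
opening: 22.3
```

```bash
for i in 1; do python3 -m pendant '[[255,[0,0,0.001],[0,0,0]],[255,[0,0,0],[0,0,0]]]'; python3 -m pendant '[[255,[0,0,0.001],[0,0,0]],[255,[0,0,0],[0,0,0]]]'; done
```

```text
t: 12.9
position: [495.6, 103.9, 85.2]
tool_rot: [0.0, 1.0, -0.0, 0.0]
force: [-0.5, -0.3, 1.1]
opening: 22.3
t: 13.1
position: [495.6, 103.9, 85.1]
tool_rot: [0.0, 1.0, -0.001, 0.0]
force: [-4.3, -1.9, 8.3]
opening: 22.5
```

```bash
python3 -m pendant '[[255,[0,0,-0.001],[0,0,0]],[255,[0,0,-0.001],[0,0,0]],[255,[0.001,0,0],[0,0,0]],[255,[0.002,0,0],[0,0,0]],[255,[0.002,0,0],[0,0,0]],[255,[0.002,0,0],[0,0,0]],[255,[0.002,0,0],[0,0,0]],[255,[0.002,0,0],[0,0,0]],[255,[0.002,0,0],[0,0,0]],[255,[0.002,0,0],[0,0,0]],[255,[0.002,0,0],[0,0,0]],[255,[0.002,0,0],[0,0,0]],[255,[0.002,0,0],[0,0,0]],[255,[0.002,0,0],[0,0,0]],[255,[0.002,0,0],[0,0,0]]]'
python3 -m pendant '[[255,[0.002,0,0],[0,0,0]],[255,[0.002,0,0],[0,0,0]],[255,[0.002,0,0],[0,0,0]],[255,[0.002,0,0],[0,0,0]],[255,[0.001,0,0],[0,0,0]]]'
python3 - <<'E'
from h import *
from workcell import imaging,readout
for n in ["scene"]:
    p=imaging.capture(n);im=p["image"];cv2.imwrite(f"pics/{n}7.png",im)
    cv2.imwrite("pics/scene7c.png",cv2.resize(im[120:340,160:400],None,fx=2.7,fy=2.7))
    s=readout.sense();print(s["position"],s["tool_rot"],s["force"],s["ft_torque"])
E
```

```text
t: 14.6
position: [520.0, 103.7, 85.7]
tool_rot: [0.0, 1.0, -0.0, -0.001]
force: [-2.2, -0.3, -1.3]
opening: 22.4
t: 15.1
position: [529.1, 103.7, 85.5]
tool_rot: [0.0, 1.0, -0.0, -0.0]
force: [-3.0, -0.1, -3.6]
opening: 22.8
[529.42499575 103.68486439  85.51884347] [ 7.86141116e-05  9.99999824e-01 -5.28577574e-04 -2.55996644e-04] [-3.13969761 -0.17162574 -4.07914808] [ 0.06989443  0.84174779 -0.00404387]
```

View pics/scene7c.png

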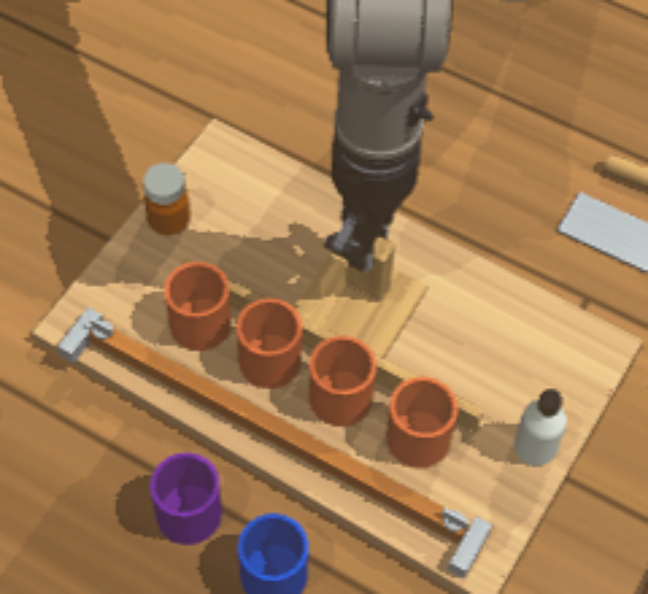

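```bash
python3 -m pendant '[[255,[0.002,0,0],[0,0,0]],[255,[0.002,0,0],[0,0,0]],[255,[0.002,0,0],[0,0,0]],[255,[0.002,0,0],[0,0,0]],[255,[0.002,0,0],[0,0,0]],[255,[0.002,0,0],[0,0,0]],[255,[0.002,0,0],[0,0,0]],[255,[0.001,0,0],[0,0,0]],[255,[0.001,0,0],[0,0,0]],[255,[0.0,0,0],[0,0,0]]]'
python3 - <<'E'
from h import *
from workcell import imaging,readout
for n in ["scene"]:
    p=imaging.capture(n);im=p["image"];cv2.imwrite(f"pics/{n}8.png",im)
    cv2.imwrite("pics/scene8c.png",cv2.resize(im[190:320,190:350],None,fx=4.5,fy=4.5))
    s=readout.sense();print(s["position"],s["tool_rot"],s["force"],s["ft_torque"])
E
```

```text
t: 16.15
position: [545.7, 103.9, 85.9]
tool_rot: [-0.0, 1.0, -0.0, 0.0]
force: [-1.9, -1.2, -3.6]
opening: 22.5
[545.71937304 103.80714969  85.95065137] [-3.85693801e-06  9.99999843e-01 -4.86399339e-04  2.76709587e-04] [-1.32822166 -0.23146435 -4.01827645] [ 0.05539391  0.72889365 -0.03505531]
```

View pics/scene8c.png

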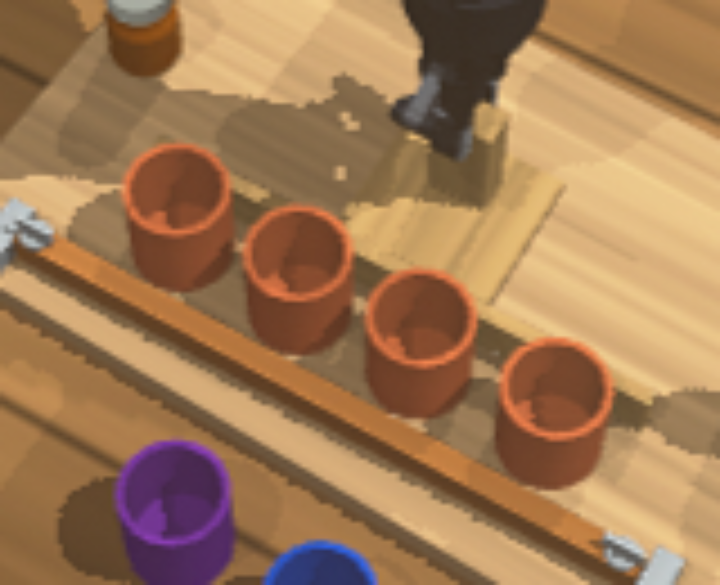

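```bash
python3 -m pendant '[[255,[0.001,0,0],[0,0,0]],[255,[0.001,0,0],[0,0,0]],[255,[0.001,0,0],[0,0,0]],[255,[0.001,0,0],[0,0,0]],[255,[0.001,0,0],[0,0,0]],[255,[0.001,0,0],[0,0,0]]]'
python3 -m pendant '[[255,[0.001,0,0],[0,0,0]],[255,[0.001,0,0],[0,0,0]]]'
python3 -m pendant '[[255,[0.001,0,0],[0,0,0]]]'
```

```text
t: 16.8
position: [551.5, 103.8, 85.9]
tool_rot: [0.0, 1.0, -0.0, -0.0]
force: [-4.7, 0.2, -2.6]
opening: 22.7
t: 17.0
position: [553.5, 103.8, 85.9]
tool_rot: [0.0, 1.0, -0.0, 0.0]
force: [-4.2, 0.6, -1.9]
opening: 22.4
t: 17.1
position: [554.5, 103.8, 85.9]
tool_rot: [0.0, 1.0, -0.0, -0.0]
force: [-4.1, 1.1, -2.4]
opening: 22.4
```

```bash
python3 -m pendant '[[255,[0.0005,0,0],[0,0,0]],[255,[0.0005,0,0],[0,0,0]]]'
python3 -m pendant '[[255,[0.0005,0,0],[0,0,0]],[255,[0.0005,0,0],[0,0,0]]]'
python3 - <<'E'
from h import *
from workcell import imaging,readout
s=readout.sense();print(s["position"],s["tool_rot"],s["force"],s["ft_torque"])
p=imaging.capture("scene");cv2.imwrite("pics/scene9c.png",cv2.resize(p["image"][190:320,190:350],None,fx=4.5,fy=4.5))
E
```

```text
t: 17.3
position: [555.5, 103.8, 85.9]
tool_rot: [0.0, 1.0, -0.0, -0.0]
force: [-3.6, -0.7, -1.9]
opening: 22.3
t: 17.5
position: [555.9, 103.9, 85.9]
tool_rot: [0.0, 1.0, -0.001, -0.001]
force: [-6.3, 1.2, 0.1]
opening: 22.5
[555.93995296 103.94940428  85.87971257] [ 3.78667099e-05  9.99999652e-01 -5.97979608e-04 -5.80311852e-04] [-6.2644376   1.22474676  0.07150139] [ 0.05486751  1.35538889 -0.10926623]
```

View pics/scene9c.png

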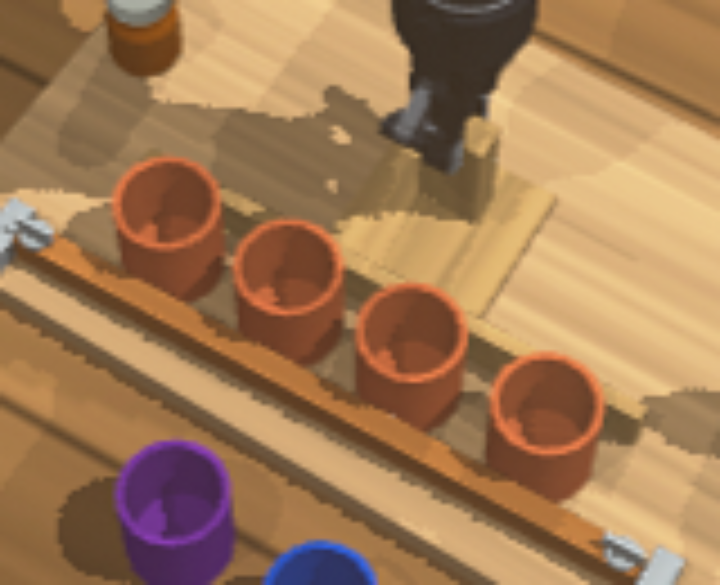

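```bash
python3 -m pendant '[[255,[0.0003,0,0],[0,0,0]],[255,[0,0,0],[0,0,0]]]'
python3 - <<'E'
from workcell import readout
s=readout.sense();print(s["position"],s["tool_rot"],s["force"],s["ft_torque"])
E
python3 -m pendant '[[255,[0.0003,0,0],[0,0,0]],[255,[0,0,0],[0,0,0]]]'
python3 - <<'E'
from workcell import readout
s=readout.sense();print(s["position"],s["tool_rot"],s["force"],s["ft_torque"])
E
```

```text
t: 17.75
position: [556.0, 104.0, 85.8]
tool_rot: [0.0, 1.0, -0.001, -0.001]
force: [-5.2, -0.0, 1.3]
opening: 22.1
[556.00739375 103.99675569  85.83764209] [ 6.22223901e-05  9.99999495e-01 -6.23616880e-04 -7.86197734e-04] [-5.22892175 -0.0477329   1.31824395] [ 0.02615987  1.35493165 -0.12642258]
t: 17.95
position: [556.1, 104.0, 85.8]
tool_rot: [0.0, 1.0, -0.001, -0.001]
force: [-6.0, 0.4, 0.7]
opening: 22.3
[556.0986496  104.01362848  85.80769376] [ 6.77117460e-05  9.99999235e-01 -7.09361062e-04 -1.01132054e-03] [-6.04972205  0.4465324   0.70899638] [ 0.01244876  1.41679335 -0.13400677]
```

```bash
python3 -m pendant '[[255,[0.0003,0,0],[0,0,0.003]],[255,[0,0,0],[0,0,0]],[255,[0,0,0],[0,0,0]]]'
cat > r.py <<'E'
from workcell import readout,imaging
import numpy as np
F=[];M=[]
for i in range(3):
    s=readout.sense();F.append(s["force"]);M.append(s["ft_torque"]);imaging.capture("scene")
w,x,y,z=s["tool_rot"];print(s["t"],s["position"].round(2),"yaw",round(2*y/x,4),"pitch",round(2*z,4),"F",np.mean(F,0).round(2),"M",np.mean(M,0).round(3))
E
python3 r.py
```

```text
t: 18.25
position: [556.2, 104.0, 85.7]
tool_rot: [0.0, 1.0, -0.002, -0.001]
force: [-6.5, 0.6, 0.5]
opening: 22.9
18.35 [556.14 103.98  85.75] yaw -0.0036 pitch -0.0024 F [-6.3   0.48  0.17] M [0.077 1.562 0.019]
```

```bash
python3 -m pendant '[[255,[0.0003,0,0],[0,0,0]],[255,[0.0003,0,0],[0,0,0]],[255,[0,0,0],[0,0,0]]]'; python3 r.py
python3 -m pendant '[[255,[0.0003,0,0],[0,0,0]],[255,[0.0002,0,0],[0,0,0]],[255,[0,0,0],[0,0,0]]]'; python3 r.py
```

```text
t: 18.7
position: [556.2, 104.0, 85.7]
tool_rot: [0.0, 1.0, -0.002, -0.002]
force: [-7.7, -0.8, 0.9]
opening: 22.3
18.8 [556.21 103.98  85.68] yaw -0.0035 pitch -0.0035 F [-7.98 -0.19  0.96] M [0.079 1.755 0.007]
t: 19.15
position: [556.3, 103.9, 85.6]
tool_rot: [0.0, 1.0, -0.002, -0.002]
force: [-8.4, 0.2, 1.9]
opening: 22.6
19.25 [556.24 103.97  85.62] yaw -0.0035 pitch -0.0045 F [-8.54  0.28  1.94] M [ 0.056  1.911 -0.009]
```

```bash
python3 -m pendant '[[255,[0.0003,0,-0.0002],[0,0,0]],[255,[0.0003,0,0],[0,0,0]],[255,[0,0,0],[0,0,0]]]'; python3 r.py
python3 -m pendant '[[255,[0.0003,0,-0.0001],[0,0,0]],[255,[0.0003,0,0],[0,0,0]],[255,[0,0,0],[0,0,0]]]'; python3 r.py
```

```text
t: 19.6
position: [556.3, 104.0, 85.7]
tool_rot: [0.001, 1.0, -0.002, -0.003]
force: [-9.4, -0.4, 2.9]
opening: 22.3
19.7 [556.28 103.95  85.69] yaw -0.0036 pitch -0.0057 F [-9.93  0.08  2.98] M [ 0.073  2.118 -0.02 ]
t: 20.05
position: [556.3, 103.9, 85.7]
tool_rot: [0.001, 1.0, -0.002, -0.003]
force: [-11.1, -0.5, 4.0]
opening: 22.6
20.15 [556.35 103.96  85.77] yaw -0.0035 pitch -0.0067 F [-11.31  -0.07   3.63] M [ 0.066  2.395 -0.008]
```

```bash
python3 -m pendant '[[255,[0.0003,0,-0.0001],[0,0,0]],[255,[0.0002,0,0],[0,0,0]],[255,[0,0,0],[0,0,0]],[255,[0,0,0],[0,0,0]]]'; python3 r.py
python3 - <<'E'
from h import *
from workcell import imaging,spotter
np.set_printoptions(precision=1,suppress=True)
for n in ["scene","top"]:
    p=imaging.capture(n)
    cv2.imwrite(f"pics/{n}10c.png",cv2.resize(p["image"][190:320,190:350] if n=="scene" else p["image"][140:230,180:345],None,fx=4.5,fy=4.5))
    for r in spotter.pinpoint(p,"cup1_mid")[:5]+spotter.pinpoint(p,"cup1")[:6]: print(n,r["centre"],round(r["score"],2),onz(p,r["centre"],52.5))
E
```

```text
t: 20.6
position: [556.4, 104.0, 85.8]
tool_rot: [0.001, 1.0, -0.002, -0.004]
force: [-12.1, -0.3, 4.6]
opening: 22.7
20.7 [556.39 103.95  85.82] yaw -0.0035 pitch -0.0077 F [-12.06  -0.02   4.3 ] M [ 0.099  2.607 -0.043]
scene [309.6, 285.1] 0.77 [669.8 221.7  52.5]
scene [274.5, 257.4] 0.7 [648.2 110.8  52.5]
scene [262.4, 331.8] 0.93 [827.8 184.2  52.5]
scene [225.6, 245.2] 0.83 [681.3 -12.5  52.5]
scene [252.7, 260.8] 0.74 [684.   69.3  52.5]
scene [309.7, 290.6] 0.73 [682.4 228.8  52.5]
scene [229.1, 306.8] 0.61 [815.5  85.4  52.5]
scene [452.4, 266.6] 0.24 [445.4 501.8  52.5]
top [219.9, 170.9] 0.91 [661.7 225.9  52.5]
top [268.4, 131.7] 0.91 [781.6  75.5  52.5]
top [220.7, 168.4] 0.74 [669.4 223.4  52.5]
top [270.4, 167.1] 0.68 [670.   71.2  52.5]
top [298.0, 168.5] 0.63 [663.8 -13.   52.5]
top [246.2, 169.8] 0.62 [663.3 145.3  52.5]
top [237.5, 127.1] 0.6 [798.5 170.9  52.5]
```

View pics/scene10c.png

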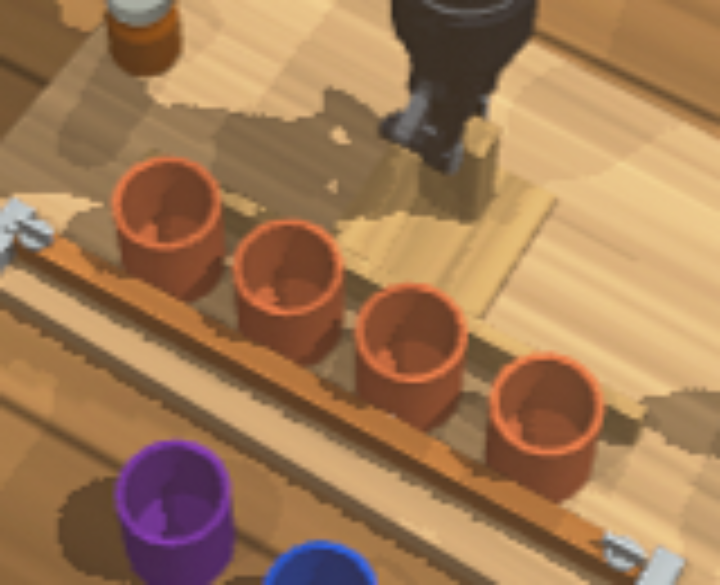

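View pics/top10c.png

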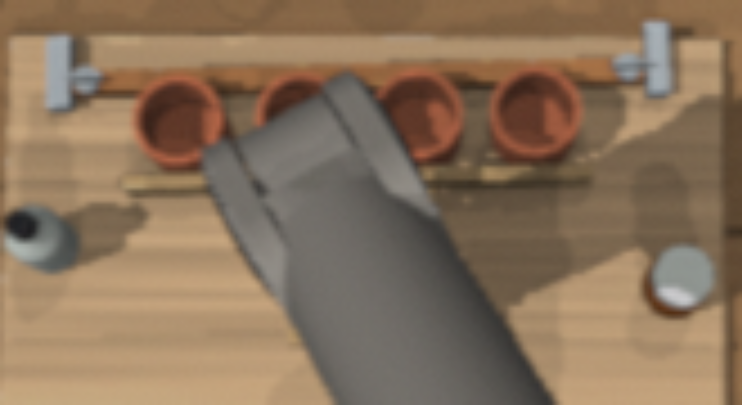

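```bash
python3 -m pendant '[[255,[-0.0008,0,0],[0,0,0]],[255,[-0.0008,0,0],[0,0,0]],[255,[-0.0006,0,0],[0,0,0]],[255,[0,0,0],[0,0,0]]]'; python3 r.py
```

```text
t: 21.45
position: [556.3, 104.0, 85.7]
tool_rot: [0.0, 1.0, -0.002, -0.002]
force: [-5.9, -0.5, -1.4]
opening: 22.6
21.55 [556.27 103.97  85.7 ] yaw -0.0036 pitch -0.0034 F [-6.13  0.11 -1.4 ] M [0.157 1.611 0.029]
```

```bash
python3 -m pendant '[[255,[-0.0006,0,0],[0,0,0]],[255,[-0.0004,0,0],[0,0,0]],[255,[0,0,0.0003],[0,0,0]],[255,[0,0,0],[0,0,0]]]'; python3 r.py
python3 -m pendant '[[180,[0,0,0],[0,0,0]],[170,[0,0,0],[0,0,0]],[160,[0,0,0],[0,0,0]],[150,[0,0,0],[0,0,0]],[150,[0,0,0],[0,0,0]],[130,[0,0,0],[0,0,0]],[110,[0,0,0],[0,0,0]],[110,[0,0,0],[0,0,0]],[110,[0,0,0],[0,0,0]]]' 20; python3 r.py
python3 - <<'E'
from h import *
from workcell import imaging
p=imaging.capture("scene");cv2.imwrite("pics/scene11c.png",cv2.resize(p["image"][170:320,190:370],None,fx=4,fy=4))
E
```

```text
t: 22.0
position: [556.2, 103.8, 85.6]
tool_rot: [0.0, 1.0, -0.002, -0.001]
force: [-5.2, 1.2, -3.4]
opening: 22.7
22.1 [556.18 103.79  85.61] yaw -0.0038 pitch -0.0017 F [-5.23  1.11 -3.68] M [0.161 1.487 0.018]
t: 23.05
position: [557.0, 103.8, 86.0]
tool_rot: [0.0, 1.0, -0.002, 0.0]
force: [-1.0, 0.3, -0.9]
opening: 48.7
23.15 [556.97 103.8   85.96] yaw -0.0039 pitch 0.0 F [-0.4   0.04 -0.38] M [ 0.006 -0.017  0.03 ]
```

View pics/scene11c.png

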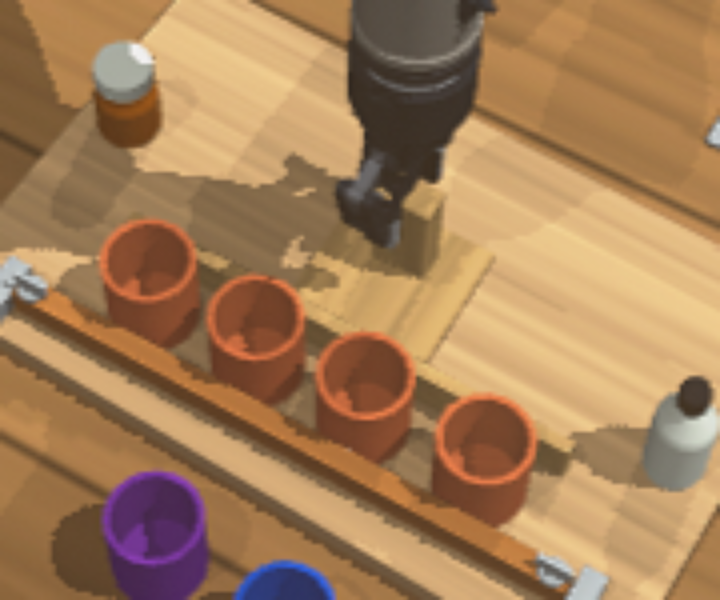

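```bash
python3 -m pendant '[[110,[0,0,-0.005],[0,0,0]],[110,[0,0,-0.008],[0,0,0]],[110,[0,0,-0.015],[0,0,0]],[110,[0,0,-0.02],[0,0,0]],[110,[0,0,-0.02],[0,0,0]],[110,[0,0,-0.03],[0,0,0]],[110,[0,0,-0.03],[0,0,0]],[110,[-0.03,0,-0.03],[0,0,0]],[110,[-0.04,0,-0.03],[0,0,0]],[110,[-0.04,0,-0.03],[0,0,0]],[110,[0,0,0],[0,0,0]],[110,[0,0,0],[0,0,0]],[110,[0,0,0],[0,0,0]]]'; python3 r.py
python3 - <<'E'
from h import *
from workcell import imaging
for n in ["scene","top"]:
    p=imaging.capture(n)
    cv2.imwrite(f"pics/{n}12c.png",cv2.resize(p["image"][150:330,170:380] if n=="scene" else p["image"][130:260,170:345],None,fx=3.3,fy=3.3) if n=="scene" else cv2.resize(p["image"][130:260,170:350],None,fx=4.3,fy=4.3))
    if n=="scene":
        print("blade",line(p,(637,255,54),(637,-50,54),-4,4,54))
        b=line(p,(630,250,54),(630,-50,54),-6,6,54);print(b)
E
```

```text
t: 24.55
position: [447.2, 103.9, 303.9]
tool_rot: [0.0, 1.0, -0.002, 0.0]
force: [-0.3, -0.4, -0.0]
opening: 48.8
24.65 [447.19 103.9  303.04] yaw -0.0044 pitch -0.002 F [ 0.03  0.4  -0.1 ] M [-0.005 -0.016 -0.019]
blade {'yaw': -0.0101, 'x103': 634.0, 'n': 79, 'of': 80, 'rms': 4.43}
{'yaw': -0.0112, 'x103': 633.6, 'n': 80, 'of': 80, 'rms': 4.53}
```

View pics/scene12c.png

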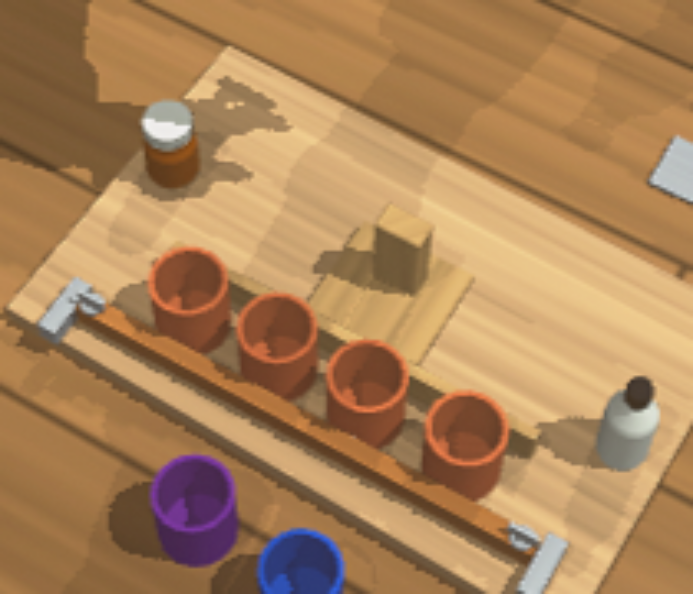

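View pics/top12c.png

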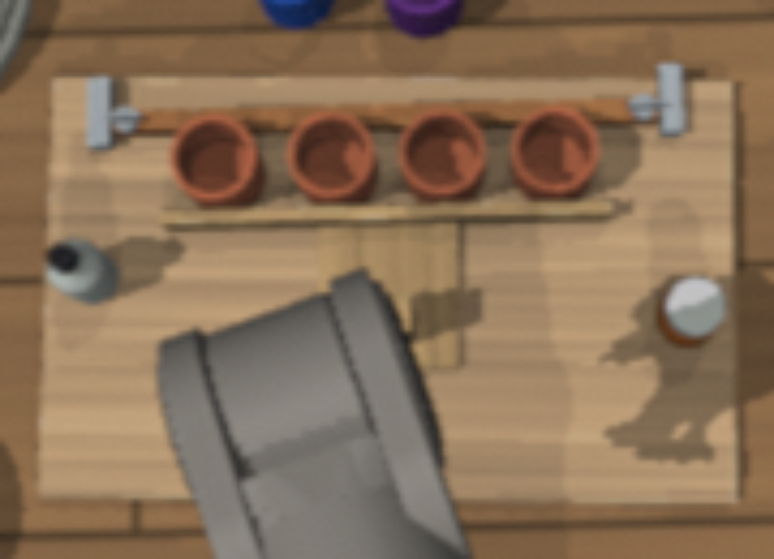

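```bash
python3 -c "
from workcell import arm
print(arm.hand_in())"
```

```text
the job is handed in; nothing more can be done
None
```

I took the straightedge by its handle, carried it over the jar onto the board and slid all four cups back against the fence. I pressed them there, let go, and handed the job in at about 25 s of the 72 s allowed. The hand-in gave no verdict.

- **Alignment:** The cameras showed the fence turned about 0.03 rad from the board, so I squared the blade to the fence. At first contact the load sat towards cup 4. I corrected the blade by 0.003 rad, which evened it out.
- **Press:** The wrist force built up to about 12 N, was held for more than 0.2 s, then eased to about 5 N before I opened the gripper. I could not measure the force on the fence directly. Allowing for friction from the cups and the foot, I put it at 6–12 N, against the 4–20 N wanted and the 10 N limit per cup.
- **Final pictures:** All four cups stand upright in one line between blade and slat. The straightedge stands on its foot, and the jar and bottle look unmoved. The gripper is about 300 mm up with no contact force.
- **Checks that failed or disagreed:**
  - My last automatic blade-line fit was unusable (4.5 mm scatter, because the cups hid the edge). The final alignment rests on the pictures and on the tool's −0.004 rad angle when I let go.
  - The cup positions reported by the network scattered by more than 10 mm between the two cameras, so I did not use them.

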